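# Set out the bath gift row on the display tray in mirrored order

### The arm

A 6-joint arm with a two-finger parallel gripper is mounted at the origin on the work surface; the furniture and walls round the work are solid. World frame = base frame: x ahead of the robot, y to its left, z up, the work surface at z = 0. Lengths are in m, angles in rad, forces in N, time in s.
With the tool pointing down it reaches from about 0.25 to 0.775 m from the base axis. Payload 4 kg.
Tool frame: the origin (TCP) lies at the very end of the fingers, on their centre line; the grasp point (between the pads) lies 19 mm behind it; z points along the fingers, y is the line along which they close (so a half turn about z gives the same grasp; the last joint's range is limited). The gripper opens to 94 mm and grips with 3 to 60 N. Pads are 16 mm wide; open, the fingers measure 119 mm over their backs; the gripper's body (75 mm by 177 mm) begins 78 mm behind the grasp point.
Start: joints at [1.018, 0.087, 1.371, -0, 1.684, -0.103], TCP at [0.239, 0.495, 0.173] pointing down, gripper open.
Joint ranges: [-3.1, 3.1], [-0.76, 2.03], [0.27, 2.55], [-1.08, 4.22], [0.17, 2.65], [-2.57, 2.57]. Speed limits (rad/s): [2.79, 2.79, 3.14, 3.14, 3.14, 3.14].

### API

Orientations are given as [roll, pitch, yaw] about the fixed x, y, z axes, in that order (R = Rz(yaw) Ry(pitch) Rx(roll)).
In Python, from bench import robot gives the robot as it stands. The module is installed in compiled form; this text tells all that it offers.
- The arm moves only by the tool move_arm, never from a script. Its argument "deltas" is one flat list of numbers, 7 for each row, row after row: the turn, a rotation vector about the tool's x, y, z in rad, then the shift along the tool's x, y, z in cm, then the closure, from -1 (fully open) to 1 (shut). A call has 1 to 8 rows; each row is the pose to reach, as a shift and turn from the pose commanded when the call began, along the tool's axes at that moment; what a row does not reach only later rows make up. A row lasts 1/10 s, in which the tool goes at most 50 mm and 8.59 degrees, less where a joint would pass 70% of its speed; a pose out of reach is approached as far as the arm can. A call with a gripper value outside its range is refused whole. The fingers move at their own pace and stop on an object; the grip force is fixed at half the most. Time passes only in rows, so rows that repeat a pose let the fingers close. It gives the time, the measured TCP pose, the force, the opening and the grip force at its end, in the units of the state.
- robot.get_obs(): the state, without advancing time (a new reading comes with each control period).
- robot.snapshot(name): name is "scene" or "top"; returns a dict with "image" (480x640x3 uint8, red, green, blue), "depth" (480x640 float32, m along the optical axis (not along the pixel's ray), 0 where there is no reading), "fov_y" (degrees; the focal length in pixels is half the picture's height over the tangent of half this angle, whatever the lens; pixels are square), "cx", "cy" (the principal point, pixels), "origin" and "orientation" of the camera in the world. Camera axes: x right, y up, looking along -z (the intrinsics and any distortion apply to the point x, -y, -z); pixel columns grow to the right and rows downward; lengths in m; the calibration is good to about 2 mm. A picture is of the moment at which its call begins.
- robot.close_job(): hands the job in; it is judged then, once.
The state is a dict: "time": time; "joint_positions": joint angles; "qvel": joint speeds; "joint_torque": joint torques, N m; "tool_pos": TCP position; "ee_rot": TCP orientation; "wrist_force": force on the tool from outside, world axes, zero at the start; "wrist_torque": the same for the moment, N m; "width": finger opening in m; "finger_force": force on a finger pad.
Only numpy, scipy, OpenCV 4.12 (cv2) and the standard library are available. Lean on these libraries where they do the work, as an engineer would, in place of code of your own. Each camera call takes 0.05 s, during which the arm holds its last target. There are 200 camera calls.

### The job

Move the jar, the tin, the bottle and the carton from the grey stock tray to the wooden display tray, one in the middle of each bay and upright, in the reverse order: customers look from the far side, so the thing in the left-most bay of the stock tray goes into the right-most bay of the display tray, and so on. Do not tip any of them over; the cork pads stay behind.

Things in the scene. Friction and masses are not known exactly. Their poses are not given: they have to be found in the camera images.
- jar: Black balm jar with ribbed screw lid, round, 55 mm across the lid (53 mm below it), 48 mm high, 90 g. Stands upright; origin: centre of its underside, z up.
- tin: Low round bare-aluminium tin, 50 mm across (51 mm at the lid), 38 mm high, 100 g: the lowest of the four. Stands upright; origin: centre of its underside, z up.
- bottle: Slim round amber glass bottle with a white paper label and a black cap, 44 mm across the body (straight up to 60 mm), cap 25 mm across, 92 mm high, 120 g: the tallest of the four. Origin: centre of its underside, z up.
- carton: Small upright rectangular cardboard carton with a white paper band, 40 mm (its x) by 50 mm (its y), 70 mm high, 110 g. Origin: centre of its underside, z up; its y axis lies roughly along the row at the start.
- stock_tray: Grey plastic tray holding the row at the start, one thing on a cork pad per bay. 276 mm long, 96 deep, fixed. Floor 6 mm above the table; rim 6 mm wide, 11 mm high. Black strips flush with the floor mark four bays, centred at x = 0, y = 99, 33, -33, -99 mm. Origin: centre of its underside; y runs along the row to the left as the robot sees it, x away from the robot (within 0.15 rad).
- display_tray: Light wooden tray, empty at the start, without pads. 276 mm long, 96 deep, fixed. Floor 6 mm above the table; rim 6 mm wide, 11 mm high. Dark steel strips flush with the floor mark four bays, centred at x = 0, y = 99, 33, -33, -99 mm. Origin: centre of its underside; y runs along the row to the left as the robot sees it, x away from the robot (within 0.15 rad).
- pad_jar: Square cork pad, 60 x 60 x 3 mm, fixed on the floor of the stock tray under the jar's starting bay, top 9 mm above the table; it shows where the jar stood and stays there. Origin: centre of its underside.
- pad_tin: Square cork pad, 60 x 60 x 3 mm, fixed on the floor of the stock tray under the tin's starting bay, top 9 mm above the table; it shows where the tin stood and stays there. Origin: centre of its underside.
- pad_bottle: Square cork pad, 60 x 60 x 3 mm, fixed on the floor of the stock tray under the bottle's starting bay, top 9 mm above the table; it shows where the bottle stood and stays there. Origin: centre of its underside.
- pad_carton: Square cork pad, 60 x 60 x 3 mm, fixed on the floor of the stock tray under the carton's starting bay, top 9 mm above the table; it shows where the carton stood and stays there. Origin: centre of its underside.
Things that resemble listed ones, but are neither listed nor needed, are in the scene too. Of the things shaped like the jar, the black one is meant. Leave any red look-alike of the carton alone.

How it is judged:
At the end, for the whole second after the job is handed in: Each thing stands upright (0.1 rad), at rest, on the floor of the display tray (within 4 mm), within 12 mm along the row and 15 mm across it of the centre of the bay mirroring its starting bay: from the left, stock bays 1, 2, 3, 4 go to display bays 4, 3, 2, 1 (((y of pad_jar in the frame of stock_tray between 0.079 and 0.119 m and y of jar in the frame of display_tray between -0.111 and -0.087 m) or (y of pad_jar in the frame of stock_tray between 0.013 and 0.053 m and y of jar in the frame of display_tray between -0.045 and -0.021 m) or (y of pad_jar in the frame of stock_tray between -0.053 and -0.013 m and y of jar in the frame of display_tray between 0.021 and 0.045 m) or (y of pad_jar in the frame of stock_tray between -0.119 and -0.079 m and y of jar in the frame of display_tray between 0.087 and 0.111 m)) and x of jar in the frame of display_tray between -0.015 and 0.015 m and z of jar in the frame of display_tray between 0.002 and 0.01 m and angle between each of jar, tin, bottle, carton's own z axis and vertical below 0.1 rad and linear speed of each of jar, tin, bottle, carton below 0.02 m/s and ((y of pad_tin in the frame of stock_tray between 0.079 and 0.119 m and y of tin in the frame of display_tray between -0.111 and -0.087 m) or (y of pad_tin in the frame of stock_tray between 0.013 and 0.053 m and y of tin in the frame of display_tray between -0.045 and -0.021 m) or (y of pad_tin in the frame of stock_tray between -0.053 and -0.013 m and y of tin in the frame of display_tray between 0.021 and 0.045 m) or (y of pad_tin in the frame of stock_tray between -0.119 and -0.079 m and y of tin in the frame of display_tray between 0.087 and 0.111 m)) and x of tin in the frame of display_tray between -0.015 and 0.015 m and z of tin in the frame of display_tray between 0.002 and 0.01 m and ((y of pad_bottle in the frame of stock_tray between 0.079 and 0.119 m and y of bottle in the frame of display_tray between -0.111 and -0.087 m) or (y of pad_bottle in the frame of stock_tray between 0.013 and 0.053 m and y of bottle in the frame of display_tray between -0.045 and -0.021 m) or (y of pad_bottle in the frame of stock_tray between -0.053 and -0.013 m and y of bottle in the frame of display_tray between 0.021 and 0.045 m) or (y of pad_bottle in the frame of stock_tray between -0.119 and -0.079 m and y of bottle in the frame of display_tray between 0.087 and 0.111 m)) and x of bottle in the frame of display_tray between -0.015 and 0.015 m and z of bottle in the frame of display_tray between 0.002 and 0.01 m and ((y of pad_carton in the frame of stock_tray between 0.079 and 0.119 m and y of carton in the frame of display_tray between -0.111 and -0.087 m) or (y of pad_carton in the frame of stock_tray between 0.013 and 0.053 m and y of carton in the frame of display_tray between -0.045 and -0.021 m) or (y of pad_carton in the frame of stock_tray between -0.053 and -0.013 m and y of carton in the frame of display_tray between 0.021 and 0.045 m) or (y of pad_carton in the frame of stock_tray between -0.119 and -0.079 m and y of carton in the frame of display_tray between 0.087 and 0.111 m)) and x of carton in the frame of display_tray between -0.015 and 0.015 m and z of carton in the frame of display_tray between 0.002 and 0.01 m); the robot touches nothing.
It fails at once if one of the four things is tipped over (angle between any of jar, tin, bottle, carton's own z axis and vertical above 0.7 rad).
It also fails if it takes over 96 s, if anything falls off the work surface, if the arm or the gripper's body presses on something with over 40 N, if the wrist force passes 120 N, or if a joint passes its speed limit or range.

## Working session

There is one attempt and no reset: what is moved stays moved. The work goes in short steps, Python scripts to look and compute and a tool call to move; the robot and the scene stay as the last step left them, time stands still between calls to the robot, and variables do not carry over. Pictures are saved under pics/ and viewed, at most 14 in all, crops included, and the job is handed in when it is done.

Besides the shell and the picture viewer there is one more tool, called after "Call:" as name(argument=value, ...) on one line, values as JSON. move_arm: Moves the arm, as the interface text tells. Its arguments: {"type":"object","properties":{"deltas":{"type":"array","items":{"type":"number"}}},"required":["deltas"]}

```bash
mkdir -p pics; cat > h.py <<'E'
import numpy as np, cv2, pickle
from bench import robot
def snap(n,tag):
    s=robot.snapshot(n); pickle.dump(s,open(f'{tag}.pkl','wb')); cv2.imwrite(f'pics/{tag}.png',s['image'][:,:,::-1]); return s
E
python3 - <<'E'
from h import *
for n in('scene','top'):
    s=snap(n,n+'0'); print({k:v for k,v in s.items() if k not in('image','depth')}, s['depth'].min(),s['depth'].max())
o=robot.get_obs(); print(o)
E
```

```text
{'fov_y': 43.931860214977995, 'cx': 323.5782100709647, 'cy': 236.74219327868977, 'origin': array([-0.02998068, -0.85405349,  1.03016707]), 'orientation': array([ 6.80696514e-01, -5.44544130e-04, -5.97358176e-01])} 0.0 3.337528
{'fov_y': 44.35919863300545, 'cx': 316.8511674193004, 'cy': 234.51956718598794, 'origin': array([ 0.33072103, -0.20451668,  1.39344938]), 'orientation': array([ 0.07255754,  0.00370075, -1.56600018])} 0.0 2.1524045
{'time': 0.1, 'joint_positions': array([ 1.01789299e+00,  8.78671020e-02,  1.37210259e+00, -5.54684179e-06,
        1.68360812e+00, -1.03093790e-01]), 'qvel': array([-0.00024276, -0.0030921 , -0.00205627, -0.00100158,  0.00096265,
       -0.00121314]), 'joint_torque': array([ 2.28196812e-03, -3.41250730e+01, -3.03304303e+01,  7.19592883e-02,
        3.03747423e-02, -1.20540294e-04]), 'tool_pos': array([0.23884153, 0.49480681, 0.17202921]), 'ee_rot': array([-3.13961747e+00, -1.98811756e-04,  2.69178229e+00]), 'wrist_force': array([-0.09338093, -0.257034  ,  0.21774011]), 'wrist_torque': array([-0.02852536,  0.03341055, -0.03804308]), 'finger_force': 0.0, 'width': 0.09380752644973364}
```

View pics/top0.png

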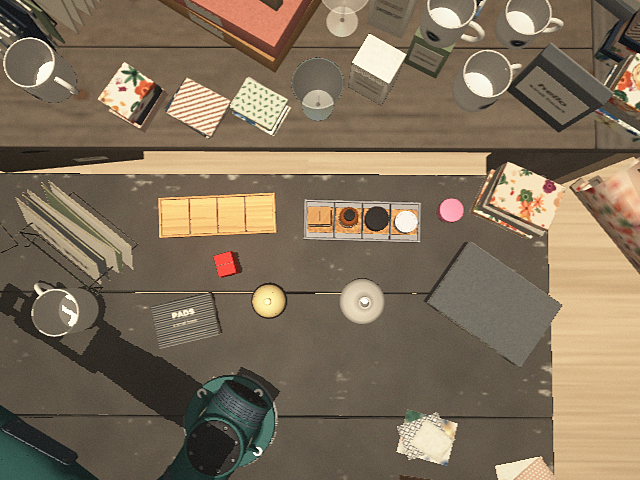

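View pics/scene0.png

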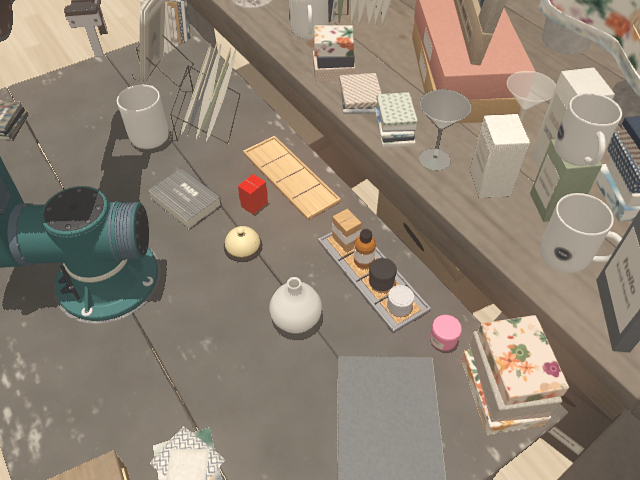

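The top view shows the stock tray with, left to right, the carton (320,219), bottle (348,217), black jar (377,218) and tin (405,220). The empty display tray is at (217,215). The look-alikes are a pink jar (452,209) and a red carton (227,264). The black jar and the tan and white carton in the tray fit the descriptions. Next come an enlarged crop and the measurements.

```bash
cat >> h.py <<'E'
from scipy.spatial.transform import Rotation as Ro
def cam(s):
    f=240/np.tan(np.radians(s['fov_y'])/2); return f,Ro.from_euler('xyz',s['orientation']).as_matrix(),s['origin']
def ray(s,uv):
    f,R,o=cam(s); uv=np.atleast_2d(uv).astype(float)
    d=np.c_[(uv[:,0]-s['cx'])/f,-(uv[:,1]-s['cy'])/f,-np.ones(len(uv))]; return o,d@R.T
def onz(s,uv,z):
    o,d=ray(s,uv); return o+d*((z-o[2])/d[:,2])[:,None]
def cloud(s):
    v,u=np.mgrid[:480,:640]; o,d=ray(s,np.c_[u.ravel(),v.ravel()])
    return (o+d*s['depth'].reshape(-1,1)).reshape(480,640,3)
def proj(s,P):
    f,R,o=cam(s); c=(np.atleast_2d(P)-o)@R; return np.c_[s['cx']-f*c[:,0]/c[:,2], s['cy']+f*c[:,1]/c[:,2]]
def tri(s1,a,s2,b):
    o1,d1=ray(s1,a);o2,d2=ray(s2,b); out=[]
    for x,y in zip(d1,d2):
        t=np.linalg.lstsq(np.c_[x,-y],o2-o1,rcond=None)[0]; p,q=o1+t[0]*x,o2+t[1]*y; out.append(np.r_[(p+q)/2,np.linalg.norm(p-q)])
    return np.array(out)
E
python3 - <<'E'
from h import *
t=pickle.load(open('top0.pkl','rb')); s=pickle.load(open('scene0.pkl','rb'))
np.set_printoptions(precision=4,suppress=True)
C=cloud(t)
for n,uv in dict(table=(290,250),shelfedge=(300,162),shelf=(250,130),wallblack=(300,153),carton=(320,219),bottle=(348,215),jar=(377,218),tin=(405,220),pink=(452,209),red=(227,262),disp=(230,225),vase=(362,301),ball=(269,300),pad=(185,320),book=(495,300),pile=(530,195)).items(): print(n,C[uv[1],uv[0]])
for x in range(140,240,6): print(x,C[x,217],C[x,290])
a=cv2.resize(t['image'][170:290,150:480],None,fx=2.4,fy=2.4,interpolation=2)
b=cv2.resize(s['image'][125:365,230:470],None,fx=2,fy=2,interpolation=2)
im=np.zeros((a.shape[0]+300,792,3),np.uint8); im[:a.shape[0]]=a[:,:792]
cv2.imwrite('pics/ca.png',cv2.resize(t['image'][170:290,150:480],(792,288),interpolation=2)[:,:,::-1]); cv2.imwrite('pics/cb.png',b[:,:,::-1])
E
```

```text
table [ 0.3949 -0.1355  0.0009]
shelfedge [ 0.7474 -0.1336 -0.7162]
shelf [ 0.6523 -0.0516  0.1227]
wallblack [ 0.7774 -0.1339 -0.7021]
carton [ 0.4611 -0.2061  0.0799]
bottle [ 0.4684 -0.2679  0.0988]
jar [ 0.4662 -0.336   0.0572]
tin [ 0.4633 -0.4019  0.043 ]
pink [ 0.4887 -0.5092  0.048 ]
red [0.364  0.0024 0.0706]
disp [0.4531 0.0067 0.0068]
vase [ 0.276  -0.3052  0.0096]
ball [ 0.2792 -0.0921  0.0616]
pad [0.2313 0.1033 0.03  ]
book [ 0.2817 -0.6005  0.0606]
pile [ 0.5075 -0.6525  0.1489]
140 [0.6288 0.0197 0.1266] [ 0.6312 -0.1394  0.1191]
146 [0.6168 0.0205 0.1211] [ 0.6182 -0.1394  0.1176]
152 [ 0.7815  0.167  -0.7097] [ 0.7833 -0.0972 -0.713 ]
158 [ 0.759   0.1662 -0.7071] [ 0.7602 -0.0976 -0.708 ]
164 [ 0.7359  0.1647 -0.7011] [ 0.7381 -0.0979 -0.7068]
170 [ 0.7166  0.1668 -0.7151] [ 0.716  -0.0981 -0.7055]
176 [ 0.5715  0.0409 -0.0016] [ 0.5718 -0.1341  0.001 ]
182 [ 0.5569  0.0405 -0.0008] [ 0.5572 -0.1342  0.0017]
188 [ 0.5427  0.0406 -0.0024] [ 0.543  -0.1342 -0.    ]
194 [0.5274 0.0393 0.0034] [ 0.5288 -0.1343 -0.0012]
200 [0.513  0.0391 0.0032] [ 0.514  -0.1345  0.0014]
206 [0.4978 0.0376 0.0104] [ 0.4998 -0.1346 -0.0004]
212 [0.4837 0.0377 0.0084] [ 0.4857 -0.1346 -0.0026]
218 [0.4692 0.0369 0.0115] [ 0.4709 -0.1349  0.0014]
224 [0.455  0.0367 0.0111] [ 0.4561 -0.1353  0.0068]
230 [0.4411 0.0371 0.0077] [ 0.4426 -0.135  -0.0015]
236 [0.427  0.0371 0.0062] [ 0.4283 -0.1351 -0.0016]
```

View pics/ca.png

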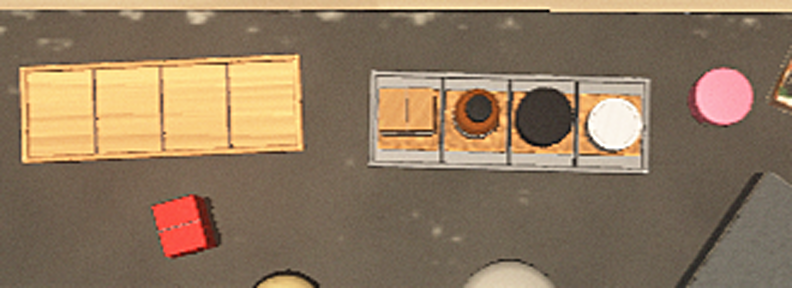

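View pics/cb.png

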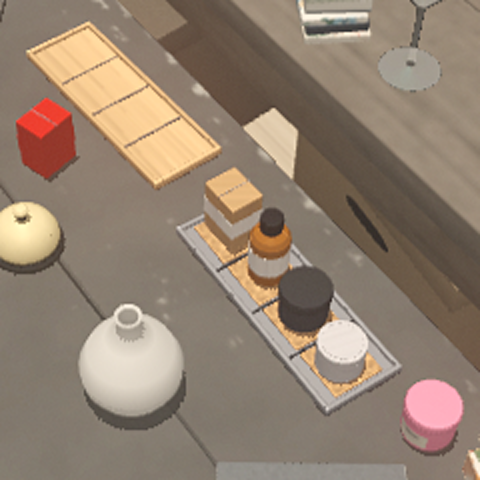

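The crop confirms the scene: the tan carton, amber bottle, black jar and pale tin stand on cork, left to right. The red carton and pink jar are outside the tray. Now I'll measure precisely in both views.

```bash
cat > m.py <<'E'
from h import *
np.set_printoptions(precision=4,suppress=True)
t=pickle.load(open('top0.pkl','rb')); s=pickle.load(open('scene0.pkl','rb'))
def trayrect(im,roi,f):
    x0,y0,x1,y1=roi; h=cv2.cvtColor(im[y0:y1,x0:x1],cv2.COLOR_RGB2HSV)
    m=f(h).astype(np.uint8); m=cv2.morphologyEx(m,cv2.MORPH_CLOSE,np.ones((9,9)))
    c=max(cv2.findContours(m,0,2)[0],key=cv2.contourArea)
    return c.reshape(-1,2)+[x0,y0]
wood=lambda h:(h[...,0]<25)&(h[...,1]>80)&(h[...,2]>140)
grey=lambda h:(h[...,2]>125)
T={}
for n,roi,f in(('display',(145,183,290,245),wood),('stock',(296,190,430,250),grey)):
    c=trayrect(t['image'],roi,f); P=onz(t,c,0.011)[:,:2]
    (cx,cy),wh,a=cv2.minAreaRect((P*1000).astype(np.float32)); 
    box=cv2.boxPoints(((cx,cy),wh,a)); e=max([box[1]-box[0],box[2]-box[1]],key=np.linalg.norm); e=e*np.sign(e[1]); yaw=np.arctan2(-e[0],e[1])
    T[n]=(cx/1000,cy/1000,yaw); print(n,T[n],wh)
    Y=np.array([-np.sin(yaw),np.cos(yaw)])
    print([list((np.array(T[n][:2])+Y*b).round(4)) for b in(.099,.033,-.033,-.099)])
# tray corner pixels by both views: z check
def poly(im,roi,f):
    c=cv2.convexHull(trayrect(im,roi,f)); 
    for e in np.arange(1,20,.5):
        p=cv2.approxPolyDP(c,e,True).reshape(-1,2)
        if len(p)==4:return p
for n,r1,r2,f in(('display',(145,183,290,245),(235,130,345,220),wood),):
    p,q=poly(t['image'],r1,f),poly(s['image'],r2,f); A=onz(t,p,.011); B=onz(s,q,.011)
    q=q[[np.argmin(np.linalg.norm(B-a,axis=1)) for a in A]]; print(n,'corners xyz,gap\n',tri(t,p,s,q))
# objects: pixels near top height
Ct,Cs=cloud(t),cloud(s)
S=np.array(T['stock'][:2]);yw=T['stock'][2];Y=np.array([-np.sin(yw),np.cos(yw)])
for n,b,h in(('carton',.099,.079),('bottle',.033,.101),('jar',-.033,.057),('tin',-.099,.047)):
    o=[]
    for I,C in((t,Ct),(s,Cs)):
        ctr=S+Y*b; m=(np.linalg.norm(C[...,:2]-ctr,axis=2)<.037)&(abs(C[...,2]-h)<.009)
        m=cv2.morphologyEx(m.astype(np.uint8),cv2.MORPH_OPEN,np.ones((3,3)))
        c=max(cv2.findContours(m,0,2)[0],key=cv2.contourArea); M=cv2.moments(m); uv=(M['m10']/M['m00'],M['m01']/M['m00'])
        zz=np.median(C[m>0][:,2]); P=onz(I,c.reshape(-1,2),h)[:,:2]
        o.append((uv,zz,onz(I,[uv],h)[0,:2],cv2.minAreaRect((P*1000).astype(np.float32))))
    print(n,'top:',o[0],'\n  scene:',o[1],'\n  tri',tri(t,[o[0][0]],s,[o[1][0]])[0])
E
python3 m.py
```

```text
display (0.477234375, 0.03765229034423828, np.float32(0.050039414)) (95.45011901855469, 277.5765686035156)
[[np.float64(0.4723), np.float64(0.1365)], [np.float64(0.4756), np.float64(0.0706)], [np.float64(0.4789), np.float64(0.0047)], [np.float64(0.4822), np.float64(-0.0612)]]
stock (0.45535409545898436, -0.29637615966796876, np.float32(-0.02118484)) (291.8173522949219, 114.61070251464844)
[[np.float64(0.4575), np.float64(-0.1974)], [np.float64(0.4561), np.float64(-0.2634)], [np.float64(0.4547), np.float64(-0.3294)], [np.float64(0.4533), np.float64(-0.3954)]]
display corners xyz,gap
 [[ 0.5454 -0.092  -0.0787  0.0075]
 [ 0.4711 -0.1267  0.0044  0.0836]
 [ 0.4247  0.1739  0.0062  0.0016]
 [ 0.5189  0.1778  0.006   0.0048]]
carton top: ((318.2309711286089, 215.70603674540683), np.float64(0.07909423062600984), array([ 0.4686, -0.2021]), ((469.06732177734375, -202.67921447753906), (38.34034729003906, 47.161869049072266), 0.2555576264858246)) 
  scene: ((345.54545454545456, 220.2451790633609), np.float64(0.078024698248781), array([ 0.467 , -0.2065]), ((468.38360595703125, -207.450317382812
[... 814 characters left out ...]
06382977, 269.1595744680851), np.float64(0.05656857040720231), array([ 0.4628, -0.3378]), ((462.2469482421875, -337.25811767578125), (57.95732498168945, 48.19564437866211), 51.57440948486328)) 
  tri [ 0.4655 -0.3345  0.0512  0.0005]
tin top: ((405.1767810026385, 221.23218997361477), np.float64(0.04762561874332394), array([ 0.4601, -0.4017]), ((459.4928283691406, -402.42919921875), (48.194007873535156, 48.542999267578125), 89.72369384765625)) 
  scene: ((400.26883910386965, 295.959266802444), np.float64(0.04638616753964531), array([ 0.4588, -0.4048]), ((459.38818359375, -404.87750244140625), (52.26152801513672, 49.203243255615234), 51.87592315673828)) 
  tri [ 0.4608 -0.4026  0.0423  0.0007]
```

The heights and sizes check out:

| Item | Measured | Expected |
|---|---|---|
| Object tops | 79 / 101 / 57 / 47 mm | same |
| Display tray | 95 x 278 mm | 96 x 276 mm |

The row spacing is about 66 mm, and the objects agree within 4 mm across the two views. The yaw of the object row is about -0.042, and the display tray's is +0.05.

```bash
cat > p.py <<'E'
import sys; from h import *
# p.py x y z yaw : delta from measured pose to a straight-down tool pose
x,y,z,yaw=map(float,sys.argv[1:5]); o=robot.get_obs(); R=Ro.from_euler('xyz',o['ee_rot']); G=Ro.from_euler('xyz',[np.pi,0,yaw])
print('rot',(R.inv()*G).as_rotvec().round(3),'cm',(R.inv().apply(np.array([x,y,z])-o['tool_pos'])*100).round(2),'| at',o['tool_pos'].round(4),o['ee_rot'].round(3),'w',o['width'].round(4),'F',o['finger_force'],'t',o['time'])
E
python3 p.py 0.468 -0.2035 0.20 1.529
python3 - <<'E'
from h import *
t=pickle.load(open('top0.pkl','rb')); C=cloud(t); print('vase z',C[280:325,340:385,2].max(), 'tray zone ahead max', C[176:245,150:430,2].max())
E
```

```text
vase z 1.3934493815479942 tray zone ahead max 1.3934493815479942Traceback (most recent call last):
  File "p.py", line 4, in <module>
    print('rot',(R.inv()*G).as_rotvec().round(3),'cm',(R.inv().apply(np.array([x,y,z])-o['tool_pos'])*100).round(2),'| at',o['tool_pos'].round(4),o['ee_rot'].round(3),'w',o['width'].round(4),'F',o['finger_force'],'t',o['time'])
                                                                                                                                                                           ^^^^^^^^^^^^^^^^
AttributeError: 'float' object has no attribute 'round'
```

```bash
sed -i "s/o\['width'\].round(4)/round(o['width'],4)/" p.py; python3 p.py 0.468 -0.2035 0.20 1.529
python3 - <<'E'
from h import *
t=pickle.load(open('top0.pkl','rb')); C=cloud(t)[280:325,340:385,2]; print('vase z',C[t['depth'][280:325,340:385]>0].max())
E
```

```text
rot [-2.000e-03  1.000e-03  1.163e+00] cm [-51.   -52.93  -2.7 ] | at [0.2388 0.4948 0.172 ] [-3.14  -0.     2.692] w 0.0938 F 0.0 t 0.1
vase z 0.1249886493386374
```

Call:
move_arm(deltas=[0, 0, 0.145, -3.2, -3.3, -0.2, -1, 0, 0, 0.29, -6.4, -6.6, -0.4, -1, 0, 0, 0.435, -9.6, -9.9, -0.6, -1, 0, 0, 0.58, -12.8, -13.2, -0.8, -1, 0, 0, 0.725, -16, -16.5, -1, -1, 0, 0, 0.87, -19.2, -19.8, -1.2, -1, 0, 0, 1.02, -22.4, -23.1, -1.4, -1, 0, 0, 1.163, -25.5, -26.4, -1.6, -1])

```text
time: 0.9
tool_pos: [0.3539, 0.1449, 0.1888]
ee_rot: [-3.142, 0.0, 1.523]
wrist_force: [-0.4, -1.1, -0.1]
width: 0.0939
finger_force: 0.0
```

```bash
python3 p.py 0.468 -0.2035 0.20 1.529
```

```text
rot [-0.     0.    -0.006] cm [-34.26  13.06  -1.12] | at [0.3539 0.1449 0.1888] [-3.142  0.     1.523] w 0.0939 F 0.0 t 0.9
```

Call:
move_arm(deltas=[0, 0, 0, -4.5, 1.7, 0, -1, 0, 0, 0, -9, 3.4, -0.2, -1, 0, 0, 0, -13.5, 5.1, -0.4, -1, 0, 0, 0, -18, 6.8, -0.6, -1, 0, 0, 0, -22.5, 8.5, -0.8, -1, 0, 0, 0, -27, 10.2, -1, -1, 0, 0, 0, -31, 11.8, -1.1, -1, 0, 0, 0, -34.3, 13, -1.1, -1])

```text
time: 1.7
tool_pos: [0.4696, -0.2039, 0.1994]
ee_rot: [-3.141, -0.0, 1.527]
wrist_force: [-0.4, 0.4, 0.7]
width: 0.0938
finger_force: 0.0
```

Call:
move_arm(deltas=[0, 0, 0, 0, 0, 0, -1, 0, 0, 0, 0, 0, 0, -1, 0, 0, 0, 0, 0, 0, -1])

```text
time: 2.0
tool_pos: [0.4692, -0.2004, 0.1999]
ee_rot: [-3.141, -0.001, 1.53]
wrist_force: [0.2, 0.3, -0.5]
width: 0.0939
finger_force: 0.0
```

```bash
python3 p.py 0.468 -0.2035 0.035 1.529
```

```text
rot [-0.    -0.001  0.001] cm [-0.33 -0.09 16.49] | at [ 0.4692 -0.2004  0.1999] [-3.141e+00 -1.000e-03  1.530e+00] w 0.0939 F 0.0 t 2.0
```

Call:
move_arm(deltas=[0, 0, 0, -0.3, -0.1, 3, -1, 0, 0, 0, -0.3, -0.1, 6.5, -1, 0, 0, 0, -0.3, -0.1, 10, -1, 0, 0, 0, -0.3, -0.1, 13, -1, 0, 0, 0, -0.3, -0.1, 15, -1, 0, 0, 0, -0.3, -0.1, 16.5, -1, 0, 0, 0, -0.3, -0.1, 16.5, -1, 0, 0, 0, -0.3, -0.1, 16.5, -1])

```text
time: 2.8
tool_pos: [0.4685, -0.2034, 0.0357]
ee_rot: [3.141, 0.0, 1.53]
wrist_force: [0.1, -1.0, 0.3]
width: 0.0942
finger_force: 0.0
```

Call:
move_arm(deltas=[0, 0, 0, 0, 0, 0, 1, 0, 0, 0, 0, 0, 0, 1, 0, 0, 0, 0, 0, 0, 1, 0, 0, 0, 0, 0, 0, 1, 0, 0, 0, 0, 0, 0, 1, 0, 0, 0, 0, 0, 0, 1, 0, 0, 0, 0, 0, 0, 1, 0, 0, 0, 0, 0, 0, 1])

```text
time: 3.6
tool_pos: [0.4685, -0.2045, 0.0351]
ee_rot: [3.141, 0.0, 1.529]
wrist_force: [-0.6, -0.3, 0.4]
width: 0.0397
finger_force: 29.5
```

Call:
move_arm(deltas=[0, 0, 0, 0, 0, -1.5, 1, 0, 0, 0, 0, 0, -4, 1, 0, 0, 0, 0, 0, -7, 1, 0, 0, 0, 0, 0, -10, 1, 0, 0, 0, 0, 0, -12, 1, 0, 0, 0, 0, 0, -13, 1, 0, 0, 0, 0, 0, -13, 1, 0, 0, 0, 0, 0, -13, 1])

```text
time: 4.4
tool_pos: [0.4678, -0.2041, 0.1637]
ee_rot: [-3.14, -0.001, 1.529]
wrist_force: [0.4, 0.4, -0.8]
width: 0.0399
finger_force: 29.5
```

```bash
python3 p.py 0.4817 -0.0615 0.033 1.621
```

```text
rot [-0.002 -0.001 -0.092] cm [14.29  0.82 13.08] | at [ 0.4678 -0.2041  0.1637] [-3.140e+00 -1.000e-03  1.529e+00] w 0.0399 F 29.48568054009229 t 4.4
```

Call:
move_arm(deltas=[0, 0, -0.01, 1.5, 0.1, 0, 1, 0, 0, -0.03, 4, 0.2, 0, 1, 0, 0, -0.05, 7.2, 0.4, 0, 1, 0, 0, -0.07, 10.4, 0.6, 0, 1, 0, 0, -0.09, 12.8, 0.7, 0, 1, 0, 0, -0.092, 14.3, 0.8, 0, 1, 0, 0, -0.092, 14.3, 0.8, 0, 1, 0, 0, -0.092, 14.3, 0.8, 0, 1])

```text
time: 5.2
tool_pos: [0.4817, -0.0613, 0.1641]
ee_rot: [-3.14, -0.0, 1.622]
wrist_force: [0.0, -0.3, -1.1]
width: 0.04
finger_force: 29.5
```

```bash
python3 p.py 0.4817 -0.0615 0.033 1.621; python3 -c "
from h import *
snap('top','top1'); cv2.imwrite('pics/top1c.png',cv2.resize(cv2.imread('pics/top1.png')[170:290,120:450],(792,288),interpolation=2))"
```

```text
rot [-0.002 -0.     0.001] cm [-0.02  0.02 13.11] | at [ 0.4817 -0.0613  0.1641] [-3.14  -0.     1.622] w 0.04 F 29.48603394208476 t 5.2
```

View pics/top1c.png

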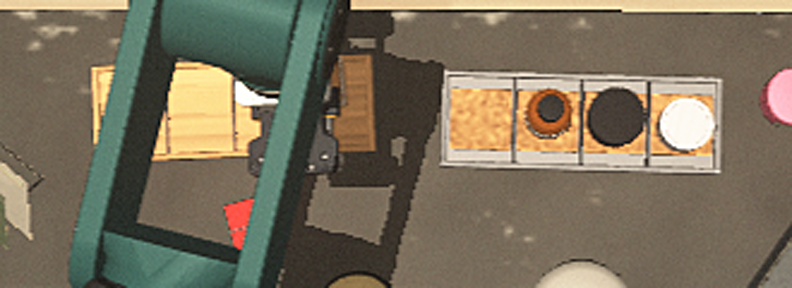

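The pad at crop (480,120) is empty and the carton is in the gripper. The rest is undisturbed, so I'll lower it.

Call:
move_arm(deltas=[0, 0, 0, 0, 0, 3, 1, 0, 0, 0, 0, 0, 6.5, 1, 0, 0, 0, 0, 0, 10, 1, 0, 0, 0, 0, 0, 12, 1, 0, 0, 0, 0, 0, 12.7, 1, 0, 0, 0, 0, 0, 13, 1, 0, 0, 0, 0, 0, 13.15, 1, 0, 0, 0, 0, 0, 13.15, 1])

```text
time: 6.05
tool_pos: [0.4834, -0.0623, 0.0349]
ee_rot: [3.139, 0.001, 1.62]
wrist_force: [1.1, -0.2, -1.6]
width: 0.0398
finger_force: 29.5
```

Call:
move_arm(deltas=[0, 0, 0, 0, 0, 0, 1, 0, 0, 0, 0, 0, 0, 0.6, 0, 0, 0, 0, 0, 0, -1, 0, 0, 0, 0, 0, 0, -1, 0, 0, 0, 0, 0, 0, -1, 0, 0, 0, 0, 0, 0, -1, 0, 0, 0, 0, 0, 0, -1, 0, 0, 0, 0, 0, 0, -1])

```text
time: 6.85
tool_pos: [0.4824, -0.0619, 0.0336]
ee_rot: [3.142, -0.0, 1.621]
wrist_force: [0.5, 0.4, -0.1]
width: 0.0842
finger_force: 0.0
```

Call:
move_arm(deltas=[0, 0, 0, 0, 0, -2, -1, 0, 0, 0, 0, 0, -5, -1, 0, 0, 0, 0, 0, -9, -1, 0, 0, 0, 0, 0, -13, -1, 0, 0, 0, 0, 0, -16, -1, 0, 0, 0, 0, 0, -16, -1, 0, 0, 0, 0, 0, -16, -1])

```text
time: 7.55
tool_pos: [0.4826, -0.062, 0.1938]
ee_rot: [3.14, 0.0, 1.621]
wrist_force: [-0.7, 0.0, 0.2]
width: 0.0939
finger_force: 0.0
```

```bash
python3 p.py 0.4685 -0.2705 0.20 1.529
```

```text
rot [0.001 0.    0.092] cm [-20.76  -2.45  -0.62] | at [ 0.4826 -0.062   0.1938] [3.14  0.    1.621] w 0.0939 F 0.0 t 7.55
```

Call:
move_arm(deltas=[0, 0, 0.01, -2, -0.2, 0, -1, 0, 0, 0.03, -6, -0.7, -0.2, -1, 0, 0, 0.05, -10.5, -1.2, -0.4, -1, 0, 0, 0.07, -15, -1.8, -0.6, -1, 0, 0, 0.09, -19, -2.3, -0.6, -1, 0, 0, 0.092, -20.8, -2.4, -0.6, -1, 0, 0, 0.092, -20.8, -2.4, -0.6, -1, 0, 0, 0.092, -20.8, -2.4, -0.6, -1])

```text
time: 8.35
tool_pos: [0.4685, -0.2695, 0.1982]
ee_rot: [-3.14, -0.003, 1.529]
wrist_force: [0.5, 1.2, -0.2]
width: 0.0941
finger_force: 0.0
```

```bash
python3 p.py 0.4685 -0.2705 0.035 1.529; python3 -c "
from h import *
snap('scene','sc1'); cv2.imwrite('pics/sc1c.png',cv2.resize(cv2.imread('pics/sc1.png')[125:365,230:470],None,fx=2,fy=2,interpolation=2))"
```

```text
rot [-0.002 -0.003  0.   ] cm [-0.14  0.03 16.32] | at [ 0.4685 -0.2695  0.1982] [-3.140e+00 -3.000e-03  1.529e+00] w 0.0941 F 0.0 t 8.35
```

View pics/sc1c.png

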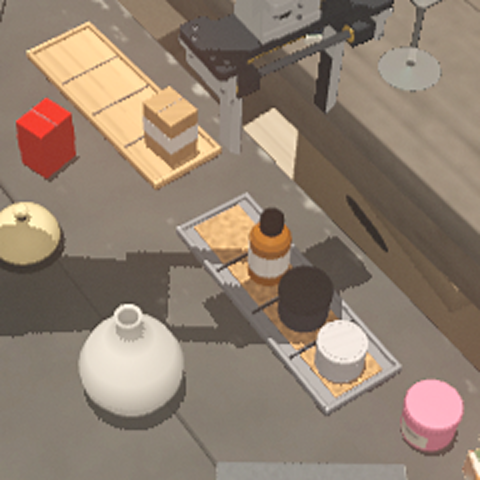

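The carton stands upright in the right-most display bay, at crop (170,125), and everything else is unchanged. Next is the bottle.

Call:
move_arm(deltas=[0, 0, 0, -0.1, 0, 3, -1, 0, 0, 0, -0.1, 0, 6.5, -1, 0, 0, 0, -0.1, 0, 10, -1, 0, 0, 0, -0.1, 0, 13, -1, 0, 0, 0, -0.1, 0, 15, -1, 0, 0, 0, -0.1, 0, 16.3, -1, 0, 0, 0, -0.1, 0, 16.3, -1, 0, 0, 0, -0.1, 0, 16.3, -1])

```text
time: 9.2
tool_pos: [0.4696, -0.2714, 0.0376]
ee_rot: [3.14, 0.001, 1.53]
wrist_force: [0.3, 0.9, -0.4]
width: 0.0941
finger_force: 0.0
```

Call:
move_arm(deltas=[0, 0, 0, 0, 0, 0, 1, 0, 0, 0, 0, 0, 0, 1, 0, 0, 0, 0, 0, 0, 1, 0, 0, 0, 0, 0, 0, 1, 0, 0, 0, 0, 0, 0, 1, 0, 0, 0, 0, 0, 0, 1, 0, 0, 0, 0, 0, 0, 1, 0, 0, 0, 0, 0, 0, 1])

```text
time: 10.0
tool_pos: [0.4687, -0.2718, 0.0365]
ee_rot: [-3.142, -0.0, 1.529]
wrist_force: [-0.2, 0.6, 2.2]
width: 0.0407
finger_force: 28.6
```

Call:
move_arm(deltas=[0, 0, 0, 0, 0, -1.5, 1, 0, 0, 0, 0, 0, -4, 1, 0, 0, 0, 0, 0, -7, 1, 0, 0, 0, 0, 0, -10, 1, 0, 0, 0, 0, 0, -12, 1, 0, 0, 0, 0, 0, -13, 1, 0, 0, 0, 0, 0, -13, 1, 0, 0, 0, 0, 0, -13, 1])

```text
time: 10.8
tool_pos: [0.4683, -0.2715, 0.1656]
ee_rot: [-3.14, -0.001, 1.529]
wrist_force: [0.4, 0.5, -1.8]
width: 0.0409
finger_force: 27.9
```

```bash
python3 p.py 0.4784 0.0037 0.033 1.621
```

```text
rot [-0.001 -0.001 -0.092] cm [27.53 -0.13 13.29] | at [ 0.4683 -0.2715  0.1656] [-3.140e+00 -1.000e-03  1.529e+00] w 0.0409 F 27.90525588722005 t 10.8
```

The width of 40.9 mm is below the expected 44 mm, so I'll check before moving.

```bash
python3 -c "
from h import *
s=snap('scene','sc2'); print(proj(s,[.4683,-.2715,.15]))
a=cv2.imread('pics/sc2.png')[130:310,260:440]; cv2.imwrite('pics/sc2c.png',cv2.resize(a,(590,590),interpolation=2))"
```

```text
[[366.45802877 217.21918568]]
```

View pics/sc2c.png

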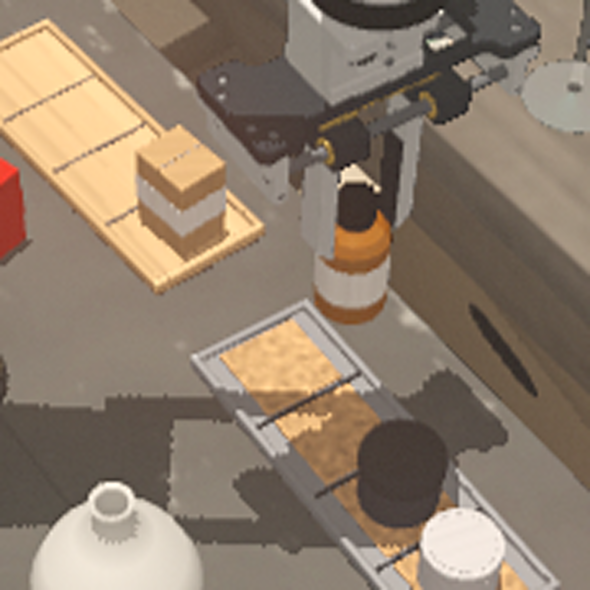

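```bash
python3 -c "
from h import *
np.set_printoptions(precision=4,suppress=True)
o=robot.get_obs(); s=pickle.load(open('sc2.pkl','rb')); C=cloud(s); im=s['image']; h=cv2.cvtColor(im,cv2.COLOR_RGB2HSV)
B=np.zeros((480,640),bool); B[180:232,348:385]=1
am=B&(h[...,0]<18)&(h[...,1]>130)&(h[...,2]>90)
P=C[am]; print('amber',am.sum(),P.min(0),P.max(0),np.median(P,0))
bl=B&(im.max(2)<70); bl[200:]=0; Q=C[bl]; v,u=np.nonzero(bl); print('cap px',u.mean(),v.mean(),bl.sum(),Q[:,2].min(),Q[:,2].max(),np.median(Q,0))
v,u=np.nonzero(am); print('amber px',u.min(),u.max(),v.min(),v.max())
tp=o['tool_pos']; b=tp[2]-.0275
for z in(0,.06,.08,.092): print(z,proj(s,[tp[0],tp[1],b+z]))
# body side columns at mid label
for r in range(205,226,3): 
  uu=np.nonzero((h[r,340:390,1]>130)&(h[r,340:390,0]<18)|(im[r,340:390].min(1)>140))[0]+340; print(r,uu.min(),uu.max())
print(o['width'],o['finger_force'])
"
```

```text
amber 314 [ 0.446  -0.2925  0.1374] [ 0.4895 -0.2625  0.213 ] [ 0.4597 -0.2848  0.1982]
cap px 371.85655737704917 190.25819672131146 244 0.2003388920808058 0.30577180510628577 [ 0.47   -0.2755  0.2276]
amber px 356 379 194 228
0 [[365.9146 221.3792]]
0.06 [[367.6839 200.8012]]
0.08 [[368.3067 193.5581]]
0.092 [[368.6888 189.1142]]
205 362 378
208 362 377
211 358 378
214 358 377
217 359 377
220 356 377
223 349 376
0.04063839939354296 27.905495327149374
```

The bottle is centred (columns 357–378, expected 367) and upright. Its base is at 0.137 m as expected, so I'll proceed.

Call:
move_arm(deltas=[0, 0, -0.01, 1.5, 0, -0.2, 1, 0, 0, -0.03, 5, 0, -0.5, 1, 0, 0, -0.05, 9.5, 0, -0.5, 1, 0, 0, -0.07, 14, -0.1, -0.5, 1, 0, 0, -0.085, 18.5, -0.1, -0.5, 1, 0, 0, -0.092, 23, -0.1, -0.5, 1, 0, 0, -0.092, 26, -0.1, -0.5, 1, 0, 0, -0.092, 27.5, -0.1, -0.5, 1])

```text
time: 11.65
tool_pos: [0.478, 0.0068, 0.1707]
ee_rot: [-3.14, -0.002, 1.625]
wrist_force: [0.6, 0.2, -1.4]
width: 0.0406
finger_force: 28.0
```

Call:
move_arm(deltas=[0, 0, 0, 0, 0, 0, 1, 0, 0, 0, 0, 0, 0, 1, 0, 0, 0, 0, 0, 0, 1])

```text
time: 11.95
tool_pos: [0.4789, 0.0023, 0.1712]
ee_rot: [-3.141, 0.0, 1.62]
wrist_force: [-0.4, -0.9, -1.3]
width: 0.0408
finger_force: 28.0
```

```bash
python3 p.py 0.4784 0.0037 0.0335 1.621
```

```text
rot [-0.001  0.    -0.001] cm [ 0.14 -0.04 13.77] | at [0.4789 0.0023 0.1712] [-3.141  0.     1.62 ] w 0.0408 F 27.963123172430073 t 11.95
```

Call:
move_arm(deltas=[0, 0, 0, 0.1, 0, 3, 1, 0, 0, 0, 0.1, 0, 6.5, 1, 0, 0, 0, 0.1, 0, 10, 1, 0, 0, 0, 0.1, 0, 12.5, 1, 0, 0, 0, 0.1, 0, 13.4, 1, 0, 0, 0, 0.1, 0, 13.7, 1, 0, 0, 0, 0.1, 0, 13.8, 1, 0, 0, 0, 0.1, 0, 13.8, 1])

```text
time: 12.75
tool_pos: [0.4805, 0.0036, 0.035]
ee_rot: [3.139, 0.0, 1.62]
wrist_force: [0.3, -0.8, -0.8]
width: 0.0404
finger_force: 28.0
```

Call:
move_arm(deltas=[0, 0, 0, 0, 0, 0, 1, 0, 0, 0, 0, 0, 0, 1, 0, 0, 0, 0, 0, 0, 1])

```text
time: 13.05
tool_pos: [0.4796, 0.004, 0.0341]
ee_rot: [3.14, 0.0, 1.621]
wrist_force: [0.2, -0.0, -0.7]
width: 0.0405
finger_force: 28.0
```

Call:
move_arm(deltas=[0, 0, 0, 0, 0, 0.1, 1, 0, 0, 0, 0, 0, 0.1, 0.4, 0, 0, 0, 0, 0, 0.1, -0.2, 0, 0, 0, 0, 0, 0.1, -1, 0, 0, 0, 0, 0, 0.1, -1, 0, 0, 0, 0, 0, 0.1, -1, 0, 0, 0, 0, 0, 0.1, -1, 0, 0, 0, 0, 0, 0.1, -1])

```text
time: 13.85
tool_pos: [0.4791, 0.004, 0.0324]
ee_rot: [-3.141, -0.0, 1.621]
wrist_force: [-0.3, -0.3, -0.8]
width: 0.0851
finger_force: 0.0
```

Call:
move_arm(deltas=[0, 0, 0, 0, 0, -2, -1, 0, 0, 0, 0, 0, -5, -1, 0, 0, 0, 0, 0, -9, -1, 0, 0, 0, 0, 0, -13, -1, 0, 0, 0, 0, 0, -16, -1, 0, 0, 0, 0, 0, -16, -1, 0, 0, 0, 0, 0, -16, -1])

```text
time: 14.55
tool_pos: [0.4795, 0.0039, 0.1928]
ee_rot: [3.14, 0.0, 1.621]
wrist_force: [0.3, -1.0, -0.3]
width: 0.0941
finger_force: 0.0
```

```bash
python3 p.py 0.464 -0.335 0.20 1.529
```

```text
rot [0.001 0.    0.092] cm [-33.77  -3.24  -0.72] | at [0.4795 0.0039 0.1928] [3.14  0.    1.621] w 0.0941 F 0.0 t 14.55
```

Call:
move_arm(deltas=[0, 0, 0.01, -3.5, -0.3, 0, -1, 0, 0, 0.03, -8, -0.7, -0.2, -1, 0, 0, 0.05, -12.5, -1.2, -0.4, -1, 0, 0, 0.07, -17, -1.6, -0.6, -1, 0, 0, 0.085, -21.5, -2.1, -0.7, -1, 0, 0, 0.092, -26, -2.5, -0.7, -1, 0, 0, 0.092, -30.5, -2.9, -0.7, -1, 0, 0, 0.092, -33.8, -3.2, -0.7, -1])

```text
time: 15.35
tool_pos: [0.4625, -0.3371, 0.1961]
ee_rot: [-3.137, -0.003, 1.527]
wrist_force: [0.6, 0.1, 0.9]
width: 0.094
finger_force: 0.0
```

Call:
move_arm(deltas=[0, 0, 0, 0, 0, 0, -1, 0, 0, 0, 0, 0, 0, -1, 0, 0, 0, 0, 0, 0, -1])

```text
time: 15.65
tool_pos: [0.4639, -0.3338, 0.1982]
ee_rot: [-3.14, -0.002, 1.53]
wrist_force: [0.3, 1.0, -0.1]
width: 0.0939
finger_force: 0.0
```

```bash
python3 p.py 0.464 -0.335 0.024 1.529;  python3 -c "
from h import *
s=snap('scene','sc3')
a=cv2.imread('pics/sc3.png')[120:320,230:450]; cv2.imwrite('pics/sc3c.png',cv2.resize(a,(660,600),interpolation=2))"
```

```text
rot [-0.002 -0.002  0.001] cm [-0.16  0.04 17.42] | at [ 0.4639 -0.3338  0.1982] [-3.14e+00 -2.00e-03  1.53e+00] w 0.0939 F 0.0 t 15.65
```

View pics/sc3c.png

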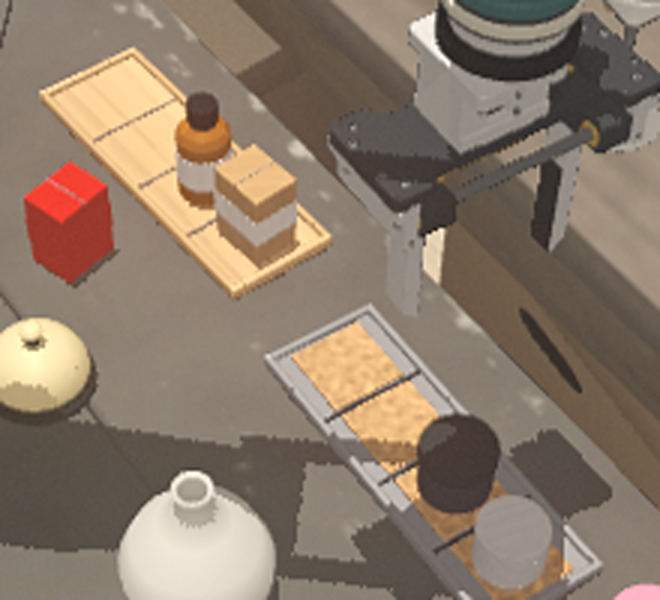

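The bottle (crop 203,150) and carton (255,205) stand in display bays 3 and 4. Next is the jar.

Call:
move_arm(deltas=[0, 0, 0, -0.1, 0, 3, -1, 0, 0, 0, -0.1, 0, 7, -1, 0, 0, 0, -0.1, 0, 11, -1, 0, 0, 0, -0.1, 0, 14, -1, 0, 0, 0, -0.1, 0, 16, -1, 0, 0, 0, -0.1, 0, 17.4, -1, 0, 0, 0, -0.1, 0, 17.4, -1, 0, 0, 0, -0.1, 0, 17.4, -1])

```text
time: 16.5
tool_pos: [0.4648, -0.336, 0.0266]
ee_rot: [3.14, 0.001, 1.53]
wrist_force: [-0.2, -1.0, 0.1]
width: 0.094
finger_force: 0.0
```

Call:
move_arm(deltas=[0, 0, 0, 0, 0, 0, 1, 0, 0, 0, 0, 0, 0, 1, 0, 0, 0, 0, 0, 0, 1, 0, 0, 0, 0, 0, 0, 1, 0, 0, 0, 0, 0, 0, 1, 0, 0, 0, 0, 0, 0, 1, 0, 0, 0, 0, 0, 0, 1, 0, 0, 0, 0, 0, 0, 1])

```text
time: 17.3
tool_pos: [0.4641, -0.3362, 0.0255]
ee_rot: [-3.142, -0.0, 1.529]
wrist_force: [-0.1, -0.1, 0.4]
width: 0.0333
finger_force: 0.0
```

Call:
move_arm(deltas=[0, 0, 0, 0, 0, -1.5, 1, 0, 0, 0, 0, 0, -4, 1, 0, 0, 0, 0, 0, -8, 1, 0, 0, 0, 0, 0, -11.5, 1, 0, 0, 0, 0, 0, -14, 1, 0, 0, 0, 0, 0, -15, 1, 0, 0, 0, 0, 0, -15, 1, 0, 0, 0, 0, 0, -15, 1])

```text
time: 18.1
tool_pos: [0.4637, -0.3358, 0.1744]
ee_rot: [-3.14, -0.001, 1.529]
wrist_force: [-0.4, 0.1, 0.3]
width: 0.0008
finger_force: 0.0
```

```bash
python3 p.py 0.4751 0.0695 0.18 1.621
```

```text
rot [-0.001 -0.001 -0.092] cm [40.54 -0.56 -0.51] | at [ 0.4637 -0.3358  0.1744] [-3.140e+00 -1.000e-03  1.529e+00] w 0.0008 F 0.0 t 18.1
```

The grasp failed and the fingers closed empty, so I'll look.

```bash
python3 -c "
from h import *
s=snap('scene','sc4'); t=snap('top','top4')
a=cv2.imread('pics/sc4.png')[200:360,300:480]; a=cv2.resize(a,None,fx=2.2,fy=2.2,interpolation=2)
b=cv2.imread('pics/top4.png')[160:300,280:480]; b=cv2.resize(b,None,fx=2,fy=2,interpolation=2)
o=np.zeros((352,796,3),np.uint8); o[:a.shape[0],:396]=a[:352,:396]; o[:280,396:796]=b; cv2.imwrite('pics/c4.png',o)"
```

View pics/c4.png

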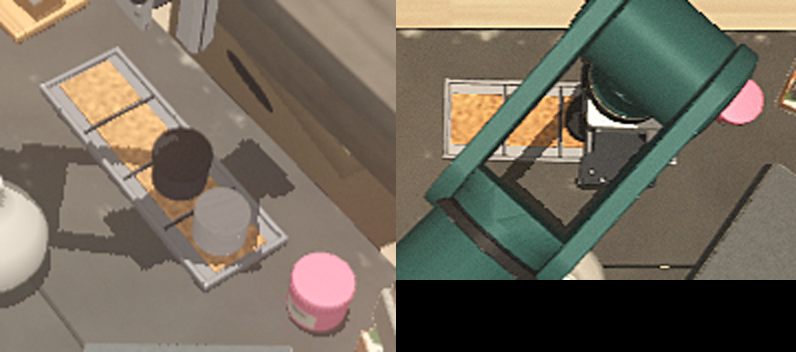

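```bash
python3 -c "
from h import *
np.set_printoptions(precision=4,suppress=True)
s=pickle.load(open('sc4.pkl','rb')); s0=pickle.load(open('scene0.pkl','rb')); t=pickle.load(open('top4.pkl','rb'))
o=robot.get_obs(); print('tcp px',proj(s,o['tool_pos']),o['tool_pos'],o['width'])
for n,I in(('before',s0),('now',s)):
  im=I['image'];C=cloud(I); B=np.zeros((480,640),np.uint8);B[245:300,355:405]=1
  m=((im.max(2)<75)&(B>0)&(C[...,2]>.02)).astype(np.uint8)
  c=max(cv2.findContours(m,0,2)[0],key=cv2.contourArea); print(n,cv2.boundingRect(c),cv2.contourArea(c))
  P=C[m>0]; top=P[P[:,2]>.05]; print(' top',np.median(top,0),top.min(0),top.max(0))
C=cloud(t); m=(t['image'].max(2)<60); m[:195]=0;m[240:]=0;m[:,:360]=0;m[:,375:]=0; print('top view black',np.c_[np.nonzero(m)[::-1]].min(0) if m.any() else None)
print(np.nonzero(m.any(0))[0]); print([ (u,C[218,u].round(3).tolist(),t['image'][218,u].tolist()) for u in range(360,378,2)])
"
```

```text
tcp px [[385.5641 231.6462]] [ 0.4633 -0.3354  0.1732] 0.0006470398533062598
before (369, 271, 27, 19) 196.0
 top [ 0.4475 -0.3588  0.0534] [-0.03   -0.8541  0.0502] [ 0.4813 -0.3253  1.0302]
now (369, 259, 28, 31) 561.0
 top [ 0.4658 -0.3426  0.0565] [-0.03   -0.8541  0.0501] [ 0.4913 -0.3123  1.0302]
top view black [360 195]
[360 361 362 363 364 365 366 367 368 369 370 371 372 373 374]
[(360, [0.471, -0.301, 0.007], [114, 82, 56]), (362, [0.471, -0.306, 0.006], [43, 47, 42]), (364, [0.467, -0.307, 0.044], [84, 64, 42]), (366, [0.466, -0.311, 0.056], [32, 29, 26]), (368, [0.466, -0.316, 0.057], [57, 50, 45]), (370, [0.466, -0.32, 0.059], [70, 67, 60]), (372, [0.466, -0.324, 0.061], [32, 29, 26]), (374, [0.44, -0.305, 0.315], [56, 42, 18]), (376, [0.432, -0.301, 0.392], [255, 255, 252])]
```

The jar hasn't moved, so the fingers passed above it. I'll check the real fingertip height against the reported TCP.

```bash
python3 -c "
from h import *
np.set_printoptions(precision=4,suppress=True,linewidth=150)
s=pickle.load(open('sc4.pkl','rb'));C=cloud(s); 
m=(abs(C[...,0]-.463)<.05)&(abs(C[...,1]+.335)<.03)&(C[...,2]>.09)&(C[...,2]<.4)
v,u=np.nonzero(m); P=C[m]; print(len(P),'rows',v.min(),v.max()); i=np.argsort(P[:,2])[:12]; print(np.c_[u[i],v[i],P[i]])
for f,tp in(('sc1',[.4685,-.2695,.1982]),('sc3',[.4639,-.3338,.1982])):
  q=pickle.load(open(f+'.pkl','rb'));C=cloud(q); m=(np.hypot(C[...,0]-tp[0],C[...,1]-tp[1])<.075)&(C[...,2]>.12)&(C[...,2]<.4); P=C[m]; print(f,tp,np.sort(P[:,2])[:10],P[:,:2].min(0),P[:,:2].max(0)); L=P[P[:,2]<P[:,2].min()+.03]; print(L.mean(0),len(L)); print('near', L[L[:,0]<tp[0]].mean(0),'far',L[L[:,0]>tp[0]].mean(0))
"
```

```text
2081 rows 137 224
[[390.     222.       0.4656  -0.3413   0.2052]
 [389.     224.       0.4596  -0.3457   0.2078]
 [394.     220.       0.4724  -0.3439   0.2087]
 [391.     222.       0.4649  -0.3446   0.2088]
 [392.     222.       0.4663  -0.3457   0.209 ]
 [389.     223.       0.4601  -0.3449   0.2095]
 [389.     222.       0.4612  -0.3434   0.2101]
 [391.     221.       0.4654  -0.3437   0.2104]
 [387.     223.       0.4558  -0.3441   0.2116]
 [394.     219.       0.4721  -0.3439   0.2117]
 [388.     223.       0.4572  -0.3453   0.2117]
 [388.     222.       0.4581  -0.344    0.2127]]
sc1 [0.4685, -0.2695, 0.1982] [0.2289 0.2291 0.2293 0.23   0.2301 0.2304 0.2305 0.2309 0.2315 0.2321] [ 0.3938 -0.3071] [ 0.5431 -0.2329]
[ 0.4741 -0.274   0.2462] 202
near [ 0.4125 -0.2718  0.2477] far [ 0.5179 -0.2755  0.2451]
sc3 [0.4639, -0.3338, 0.1982] [0.2286 0.2289 0.229  0.229  0.2303 0.2307 0.2307 0.231  0.2319 0.232 ] [ 0.3891 -0.3714] [ 0.5384 -0.2989]
[ 0.4684 -0.3381  0.2458] 209
near [ 0.4081 -0.3362  0.2474] far [ 0.5132 -0.3395  0.2446]
```

The depth image puts the real fingertips about 32 mm above the reported TCP. That explains both the miss (tip 57.5 mm, lid 57 mm) and the bottle being gripped at its shoulder. I'll correct heights by 32 mm from here on.

Call:
move_arm(deltas=[0, 0, 0, 0, 0, 0, -1, 0, 0, 0, 0, 0, 0, -1, 0, 0, 0, 0, 0, 0, -1, 0, 0, 0, 0, 0, 0, -1, 0, 0, 0, 0, 0, 0, -1, 0, 0, 0, 0, 0, 0, -1, 0, 0, 0, 0, 0, 0, -1, 0, 0, 0, 0, 0, 0, -1])

```text
time: 19.0
tool_pos: [0.4641, -0.3362, 0.1756]
ee_rot: [3.141, 0.0, 1.529]
wrist_force: [-0.4, -0.3, -0.4]
width: 0.061
finger_force: 0.0
```

Call:
move_arm(deltas=[0, 0, 0, 0, 0, 0, -1, 0, 0, 0, 0, 0, 0, -1, 0, 0, 0, 0, 0, 0, -1, 0, 0, 0, 0, 0, 0, -1, 0, 0, 0, 0, 0, 0, -1, 0, 0, 0, 0, 0, 0, -1])

```text
time: 19.6
tool_pos: [0.4641, -0.3362, 0.1755]
ee_rot: [3.142, -0.0, 1.529]
wrist_force: [-0.0, -0.1, 0.1]
width: 0.0938
finger_force: 0.0
```

```bash
python3 p.py 0.464 -0.335 -0.006 1.529; python3 -c "
from h import *
np.set_printoptions(precision=4,suppress=True)
q=snap('scene','sc5');tp=robot.get_obs()['tool_pos'];C=cloud(q); m=(np.hypot(C[...,0]-tp[0],C[...,1]-tp[1])<.075)&(C[...,2]>.12)&(C[...,2]<.4); P=C[m]; print(tp,np.sort(P[:,2])[:8])"
```

```text
rot [ 0. -0. -0.] cm [ 0.12 -0.02 18.15] | at [ 0.4641 -0.3362  0.1755] [ 3.142 -0.     1.529] w 0.0938 F 0.0 t 19.6
[ 0.4641 -0.3362  0.1756] [0.205  0.2059 0.2076 0.2084 0.2084 0.209  0.209  0.2093]
```

Call:
move_arm(deltas=[0, 0, 0, 0.1, 0, 3, -1, 0, 0, 0, 0.1, 0, 7, -1, 0, 0, 0, 0.1, 0, 11, -1, 0, 0, 0, 0.1, 0, 14, -1, 0, 0, 0, 0.1, 0, 16, -1, 0, 0, 0, 0.1, 0, 17, -1, 0, 0, 0, 0.1, 0, 17, -1])

```text
time: 20.35
tool_pos: [0.4633, -0.3344, 0.004]
ee_rot: [-3.139, -0.002, 1.529]
wrist_force: [0.1, 0.2, -0.1]
width: 0.0942
finger_force: 0.0
```

Call:
move_arm(deltas=[0, 0, 0, 0, 0, 0.4, -1, 0, 0, 0, 0, 0, 0.8, -1, 0, 0, 0, 0, 0, 1.1, -1, 0, 0, 0, 0, 0, 1.1, -1])

```text
time: 20.75
tool_pos: [0.4642, -0.3352, -0.0053]
ee_rot: [3.141, 0.0, 1.529]
wrist_force: [0.7, -0.0, 1.0]
width: 0.0942
finger_force: 0.0
```

Call:
move_arm(deltas=[0, 0, 0, 0, 0, 0, 1, 0, 0, 0, 0, 0, 0, 1, 0, 0, 0, 0, 0, 0, 1, 0, 0, 0, 0, 0, 0, 1, 0, 0, 0, 0, 0, 0, 1, 0, 0, 0, 0, 0, 0, 1, 0, 0, 0, 0, 0, 0, 1, 0, 0, 0, 0, 0, 0, 1])

```text
time: 21.55
tool_pos: [0.4644, -0.3352, -0.0053]
ee_rot: [3.141, 0.0, 1.529]
wrist_force: [0.5, 0.1, 0.2]
width: 0.0544
finger_force: 30.0
```

The width is 54.4 mm, so the jar is held. Lift.

Call:
move_arm(deltas=[0, 0, 0, 0, 0, -1.5, 1, 0, 0, 0, 0, 0, -4, 1, 0, 0, 0, 0, 0, -8, 1, 0, 0, 0, 0, 0, -12, 1, 0, 0, 0, 0, 0, -14, 1, 0, 0, 0, 0, 0, -15, 1, 0, 0, 0, 0, 0, -15, 1, 0, 0, 0, 0, 0, -15, 1])

```text
time: 22.35
tool_pos: [0.4635, -0.3346, 0.1432]
ee_rot: [-3.14, -0.002, 1.529]
wrist_force: [0.6, 0.3, -1.6]
width: 0.0543
finger_force: 30.0
```

```bash
python3 p.py 0.4751 0.0695 0.145 1.621
```

```text
rot [-0.002 -0.002 -0.092] cm [40.43 -0.54 -0.12] | at [ 0.4635 -0.3346  0.1432] [-3.140e+00 -2.000e-03  1.529e+00] w 0.0543 F 29.9997541308403 t 22.35
```

Call:
move_arm(deltas=[0, 0, -0.01, 2, 0, 0, 1, 0, 0, -0.02, 6, 0, 0, 1, 0, 0, -0.03, 10.5, -0.1, 0, 1, 0, 0, -0.04, 15, -0.2, 0, 1, 0, 0, -0.05, 19.5, -0.3, 0, 1, 0, 0, -0.06, 24, -0.3, 0, 1, 0, 0, -0.07, 28.5, -0.4, 0, 1, 0, 0, -0.08, 32.5, -0.4, 0, 1])

```text
time: 23.15
tool_pos: [0.4718, -0.0071, 0.1428]
ee_rot: [-3.138, -0.001, 1.611]
wrist_force: [0.6, -0.9, -0.4]
width: 0.0548
finger_force: 30.0
```

```bash
python3 p.py 0.4751 0.0695 0.145 1.621
```

```text
rot [-0.003 -0.001 -0.01 ] cm [ 7.64  0.63 -0.21] | at [ 0.4718 -0.0071  0.1428] [-3.138e+00 -1.000e-03  1.611e+00] w 0.0548 F 29.998573064804077 t 23.15
```

Call:
move_arm(deltas=[0, 0, -0.005, 3.5, 0.2, 0, 1, 0, 0, -0.01, 6.2, 0.4, 0, 1, 0, 0, -0.012, 7.9, 0.4, 0, 1, 0, 0, -0.012, 7.9, 0.4, 0, 1, 0, 0, -0.012, 7.9, 0.4, 0, 1, 0, 0, -0.012, 7.9, 0.4, 0, 1])

```text
time: 23.75
tool_pos: [0.4743, 0.0681, 0.1439]
ee_rot: [-3.14, 0.0, 1.62]
wrist_force: [0.8, -0.2, -1.2]
width: 0.0543
finger_force: 30.0
```

```bash
python3 p.py 0.4751 0.0695 -0.008 1.621
```

```text
rot [-0.001  0.    -0.001] cm [ 0.14  0.11 15.19] | at [0.4743 0.0681 0.1439] [-3.14  0.    1.62] w 0.0543 F 29.999756813049316 t 23.75
```

Call:
move_arm(deltas=[0, 0, 0, 0.1, 0.1, 3, 1, 0, 0, 0, 0.1, 0.1, 7, 1, 0, 0, 0, 0.1, 0.1, 11, 1, 0, 0, 0, 0.1, 0.1, 13.5, 1, 0, 0, 0, 0.1, 0.1, 14.7, 1, 0, 0, 0, 0.1, 0.1, 15.1, 1, 0, 0, 0, 0.1, 0.1, 15.2, 1, 0, 0, 0, 0.1, 0.1, 15.2, 1])

```text
time: 24.55
tool_pos: [0.4773, 0.0697, -0.0058]
ee_rot: [3.138, -0.0, 1.62]
wrist_force: [-1.1, 0.0, -1.1]
width: 0.0546
finger_force: 30.0
```

Call:
move_arm(deltas=[0, 0, 0, 0, 0, 0.1, 1, 0, 0, 0, 0, 0, 0.1, 1, 0, 0, 0, 0, 0, 0.1, 0.4, 0, 0, 0, 0, 0, 0.1, -0.2, 0, 0, 0, 0, 0, 0.1, -1, 0, 0, 0, 0, 0, 0.1, -1, 0, 0, 0, 0, 0, 0.1, -1, 0, 0, 0, 0, 0, 0.1, -1])

```text
time: 25.35
tool_pos: [0.4758, 0.0698, -0.0084]
ee_rot: [3.141, -0.0, 1.621]
wrist_force: [0.3, -0.3, 0.0]
width: 0.085
finger_force: 0.0
```

Call:
move_arm(deltas=[0, 0, 0, 0, 0, 0, -1, 0, 0, 0, 0, 0, -2, -1, 0, 0, 0, 0, 0, -5, -1, 0, 0, 0, 0, 0, -9, -1, 0, 0, 0, 0, 0, -13, -1, 0, 0, 0, 0, 0, -17, -1, 0, 0, 0, 0, 0, -18, -1, 0, 0, 0, 0, 0, -18, -1])

```text
time: 26.15
tool_pos: [0.477, 0.0699, 0.1735]
ee_rot: [3.137, 0.0, 1.621]
wrist_force: [0.1, 0.2, 0.3]
width: 0.0938
finger_force: 0.0
```

```bash
python3 p.py 0.460 -0.403 0.165 1.529
```

```text
rot [ 0.004 -0.     0.092] cm [-47.14  -4.07   0.83] | at [0.477  0.0699 0.1735] [3.137 0.    1.621] w 0.0938 F 0.0 t 26.15
```

Call:
move_arm(deltas=[0, 0, 0.01, -4, -0.3, 0, -1, 0, 0, 0.02, -8.5, -0.7, 0, -1, 0, 0, 0.04, -13, -1.1, 0, -1, 0, 0, 0.05, -17.5, -1.5, 0, -1, 0, 0, 0.06, -22, -1.9, 0, -1, 0, 0, 0.07, -26.5, -2.3, 0, -1, 0, 0, 0.08, -31, -2.7, 0, -1, 0, 0, 0.092, -35, -3, 0, -1])

```text
time: 26.95
tool_pos: [0.4615, -0.2825, 0.168]
ee_rot: [-3.137, -0.003, 1.527]
wrist_force: [0.1, 0.8, -0.2]
width: 0.0939
finger_force: 0.0
```

Call:
move_arm(deltas=[0, 0, 0, -4.5, -0.4, 0, -1, 0, 0, 0, -8.5, -0.4, 0, -1, 0, 0, 0, -11, -0.4, 0, -1, 0, 0, 0, -12, -0.4, 0, -1, 0, 0, 0, -12, -0.4, 0, -1, 0, 0, 0, -12, -0.4, 0, -1, 0, 0, 0, -12, -0.4, 0, -1])

```text
time: 27.65
tool_pos: [0.4546, -0.3994, 0.1714]
ee_rot: [-3.141, -0.001, 1.531]
wrist_force: [0.1, -0.1, 0.5]
width: 0.0939
finger_force: 0.0
```

```bash
python3 p.py 0.460 -0.403 -0.009 1.529;  python3 -c "
from h import *
s=snap('scene','sc6')
a=cv2.imread('pics/sc6.png')[120:320,230:450]; cv2.imwrite('pics/sc6c.png',cv2.resize(a,(660,600),interpolation=2))"
```

```text
rot [-0.    -0.001  0.002] cm [-0.36  0.56 18.04] | at [ 0.4546 -0.3994  0.1714] [-3.141e+00 -1.000e-03  1.531e+00] w 0.0939 F 0.0 t 27.65
```

View pics/sc6c.png

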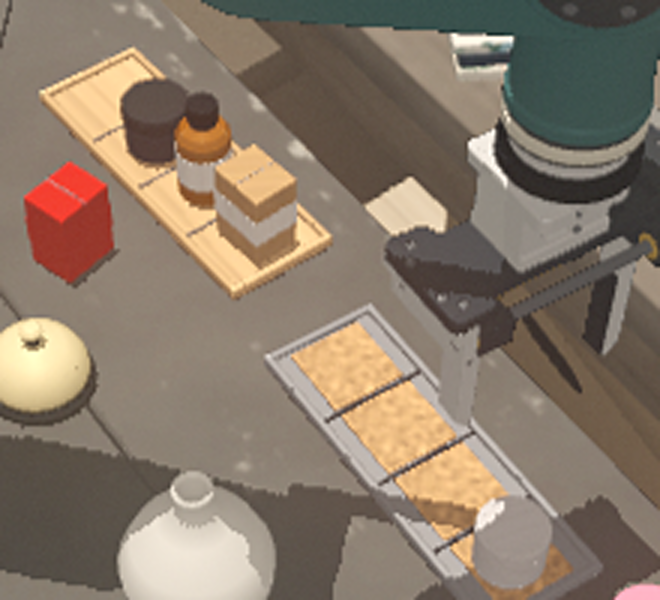

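The jar (crop 155,120) stands in display bay 2. Last is the tin.

Call:
move_arm(deltas=[0, 0, 0, -0.3, 0.5, 3, -1, 0, 0, 0, -0.3, 0.5, 7, -1, 0, 0, 0, -0.3, 0.5, 11, -1, 0, 0, 0, -0.3, 0.5, 14, -1, 0, 0, 0, -0.3, 0.5, 16.5, -1, 0, 0, 0, -0.3, 0.5, 17.5, -1, 0, 0, 0, -0.3, 0.5, 18, -1, 0, 0, 0, -0.3, 0.5, 18, -1])

```text
time: 28.5
tool_pos: [0.4597, -0.4041, -0.0078]
ee_rot: [3.141, 0.001, 1.529]
wrist_force: [0.6, 0.3, 0.0]
width: 0.0939
finger_force: 0.0
```

Call:
move_arm(deltas=[0, 0, 0, 0, 0, 0, 1, 0, 0, 0, 0, 0, 0, 1, 0, 0, 0, 0, 0, 0, 1, 0, 0, 0, 0, 0, 0, 1, 0, 0, 0, 0, 0, 0, 1, 0, 0, 0, 0, 0, 0, 1, 0, 0, 0, 0, 0, 0, 1, 0, 0, 0, 0, 0, 0, 1])

```text
time: 29.3
tool_pos: [0.4594, -0.4043, -0.0083]
ee_rot: [3.141, 0.0, 1.529]
wrist_force: [1.8, -0.1, -0.1]
width: 0.0503
finger_force: 30.0
```

Call:
move_arm(deltas=[0, 0, 0, 0, 0, -1.5, 1, 0, 0, 0, 0, 0, -4, 1, 0, 0, 0, 0, 0, -8, 1, 0, 0, 0, 0, 0, -12, 1, 0, 0, 0, 0, 0, -14, 1, 0, 0, 0, 0, 0, -15, 1, 0, 0, 0, 0, 0, -15, 1, 0, 0, 0, 0, 0, -15, 1])

```text
time: 30.1
tool_pos: [0.4585, -0.4035, 0.14]
ee_rot: [-3.14, -0.002, 1.529]
wrist_force: [-0.4, -1.0, -1.8]
width: 0.0501
finger_force: 30.0
```

```bash
python3 p.py 0.4718 0.1352 0.145 1.621
```

```text
rot [-0.002 -0.002 -0.092] cm [53.88 -0.93 -0.39] | at [ 0.4585 -0.4035  0.14  ] [-3.140e+00 -2.000e-03  1.529e+00] w 0.0501 F 29.9997394712409 t 30.1
```

The tin is held (50.1 mm).

Call:
move_arm(deltas=[0, 0, -0.01, 2, 0, -0.2, 1, 0, 0, -0.02, 6, -0.1, -0.4, 1, 0, 0, -0.03, 10.5, -0.2, -0.4, 1, 0, 0, -0.04, 15, -0.2, -0.4, 1, 0, 0, -0.05, 19.5, -0.3, -0.4, 1, 0, 0, -0.06, 24, -0.4, -0.4, 1, 0, 0, -0.07, 28.5, -0.5, -0.4, 1, 0, 0, -0.08, 33, -0.6, -0.4, 1])

```text
time: 30.9
tool_pos: [0.4652, -0.0712, 0.1439]
ee_rot: [-3.139, -0.002, 1.61]
wrist_force: [0.8, 0.1, -2.0]
width: 0.05
finger_force: 30.0
```

Call:
move_arm(deltas=[0, 0, -0.004, 4.5, 0.1, 0, 1, 0, 0, -0.008, 9, 0.3, 0, 1, 0, 0, -0.012, 13.5, 0.5, 0, 1, 0, 0, -0.012, 17, 0.6, 0, 1, 0, 0, -0.012, 19.5, 0.7, 0, 1, 0, 0, -0.012, 20.8, 0.7, 0, 1, 0, 0, -0.012, 20.8, 0.7, 0, 1, 0, 0, -0.012, 20.8, 0.7, 0, 1])

```text
time: 31.7
tool_pos: [0.4655, 0.1333, 0.1449]
ee_rot: [-3.14, 0.001, 1.621]
wrist_force: [-0.6, -0.7, -1.2]
width: 0.0498
finger_force: 30.0
```

```bash
python3 p.py 0.4718 0.1352 -0.011 1.621
```

```text
rot [-0.001  0.001 -0.   ] cm [ 0.17  0.67 15.59] | at [0.4655 0.1333 0.1449] [-3.140e+00  1.000e-03  1.621e+00] w 0.0498 F 29.9997433819226 t 31.7
```

Call:
move_arm(deltas=[0, 0, 0, 0.1, 0.6, 3, 1, 0, 0, 0, 0.1, 0.6, 7, 1, 0, 0, 0, 0.1, 0.6, 11, 1, 0, 0, 0, 0.1, 0.6, 13.5, 1, 0, 0, 0, 0.1, 0.6, 15, 1, 0, 0, 0, 0.1, 0.6, 15.5, 1, 0, 0, 0, 0.1, 0.6, 15.6, 1, 0, 0, 0, 0.1, 0.6, 15.6, 1])

```text
time: 32.5
tool_pos: [0.473, 0.1346, -0.0097]
ee_rot: [3.14, -0.0, 1.619]
wrist_force: [0.5, 0.1, -0.6]
width: 0.05
finger_force: 30.0
```

Call:
move_arm(deltas=[0, 0, 0, 0, 0, 0.1, 1, 0, 0, 0, 0, 0, 0.1, 1, 0, 0, 0, 0, 0, 0.1, 0.4, 0, 0, 0, 0, 0, 0.1, -0.2, 0, 0, 0, 0, 0, 0.1, -1, 0, 0, 0, 0, 0, 0.1, -1, 0, 0, 0, 0, 0, 0.1, -1, 0, 0, 0, 0, 0, 0.1, -1])

```text
time: 33.3
tool_pos: [0.4721, 0.1352, -0.0113]
ee_rot: [3.141, -0.0, 1.621]
wrist_force: [-0.1, 0.8, 0.2]
width: 0.0851
finger_force: 0.0
```

Call:
move_arm(deltas=[0, 0, 0, 0, 0, 0, -1, 0, 0, 0, 0, 0, -2, -1, 0, 0, 0, 0, 0, -5, -1, 0, 0, 0, 0, 0, -9, -1, 0, 0, 0, 0, 0, -13, -1, 0, 0, 0, 0, 0, -17, -1, 0, 0, 0, 0, 0, -20, -1, 0, 0, 0, 0, 0, -20, -1])

```text
time: 34.1
tool_pos: [0.4749, 0.1357, 0.1944]
ee_rot: [3.131, -0.001, 1.621]
wrist_force: [0.0, 0.6, 0.1]
width: 0.0941
finger_force: 0.0
```

Call:
move_arm(deltas=[0, 0, 0, 4, -1.5, 0, -1, 0, 0, 0, 8, -3, 0, -1, 0, 0, 0, 12, -5, 0, -1, 0, 0, 0, 16, -7, 0, -1, 0, 0, 0, 20, -9, 0, -1, 0, 0, 0, 24, -11, 0, -1, 0, 0, 0, 28, -13, 0, -1, 0, 0, 0, 31, -15, 0, -1])

```text
time: 34.9
tool_pos: [0.3048, 0.4388, 0.1866]
ee_rot: [-3.14, 0.002, 1.622]
wrist_force: [1.2, -1.0, 0.0]
width: 0.0942
finger_force: 0.0
```

```bash
python3 - <<'E'
from h import *
np.set_printoptions(precision=4,suppress=True)
t=snap('top','top9'); s=snap('scene','sc9')
a=cv2.resize(cv2.imread('pics/top9.png')[180:250,140:300],(800,350),interpolation=2); b=cv2.resize(cv2.imread('pics/sc9.png')[125:225,230:350],(300,250),interpolation=2)
o=np.zeros((600,800,3),np.uint8);o[:350]=a;o[350:,:300]=b;cv2.imwrite('pics/c9.png',o)
D=np.array([.4772,.0377]);yw=.05;X=np.array([np.cos(yw),np.sin(yw)]);Y=np.array([-np.sin(yw),np.cos(yw)])
for I in(t,s):
  C=cloud(I)
  for n,b,h in(('carton',-.099,.076),('bottle',-.033,.098),('jar',.033,.054),('tin',.099,.044)):
    m=(np.linalg.norm(C[...,:2]-(D+Y*b),axis=2)<.037)&(abs(C[...,2]-h)<.009); v,u=np.nonzero(m)
    p=onz(I,[(u.mean(),v.mean())],h)[0,:2]-D; print(n,m.sum(),'x',p@X,'y',p@Y,'off',p@Y-b,'z',np.median(C[m][:,2]))
E
```

```text
carton 407 x 0.0017665098658693752 y -0.09857154507619031 off 0.0004284549238096902 z 0.07594361124125149
bottle 100 x 0.0013067444303880194 y -0.03151564145871582 off 0.0014843585412841823 z 0.0972254763605398
jar 466 x -0.0007281649661294179 y 0.0318512727475775 off -0.0011487272524225017 z 0.05439116394692689
tin 388 x -0.0010284447772467183 y 0.09878868242325195 off -0.00021131757674805463 z 0.044315248341114444
carton 350 x 0.00016058763672526617 y -0.10355444675145328 off -0.004554446751453278 z 0.07496931526594791
bottle 89 x -0.0006241399105509879 y -0.03721015390038906 off -0.004210153900389056 z 0.09648372686614148
jar 328 x -0.0027985292691081972 y 0.027550436266374108 off -0.005449563733625894 z 0.053468390428921986
tin 268 x -0.0024687427806544295 y 0.09399754436116178 off -0.005002455638838221 z 0.04312880846230999
```

View pics/c9.png

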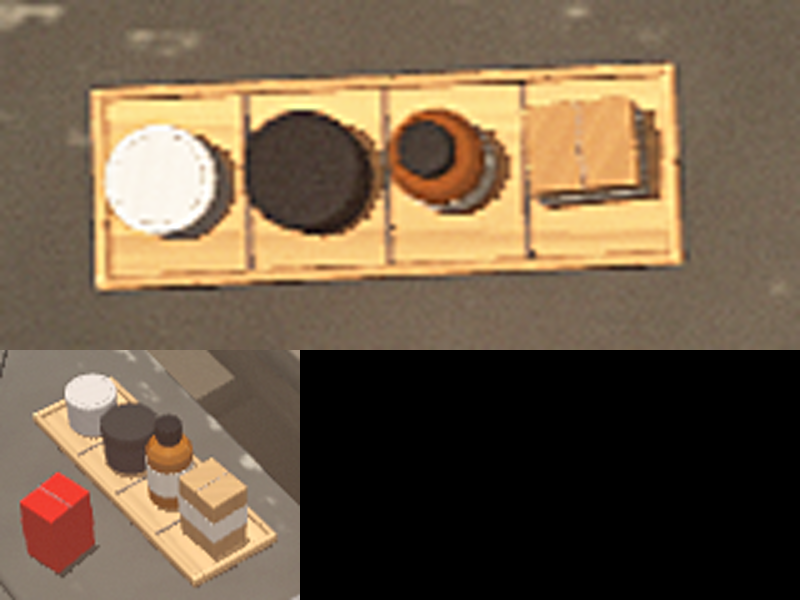

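All four stand upright in reversed order, within 2 mm of the bay centres in the top view. The scene view shows offsets up to about 5 mm. I'll let the arm settle, then hand in.

Call:
move_arm(deltas=[0, 0, 0, 0, 0, 0, -1, 0, 0, 0, 0, 0, 0, -1, 0, 0, 0, 0, 0, 0, -1, 0, 0, 0, 0, 0, 0, -1])

```text
time: 35.4
tool_pos: [0.3075, 0.4365, 0.1886]
ee_rot: [3.141, -0.0, 1.619]
wrist_force: [-0.3, 0.7, 0.7]
width: 0.0936
finger_force: 0.0
```

```bash
python3 -c "
from bench import robot
print(robot.close_job())"
```

```text
the job is handed in; nothing more can be done
None
```

The job is handed in at about 35 s: tin, jar, bottle and carton (left to right) stand upright in the display tray in reversed order, within about 6 mm of their bay centres in both camera views; the hand-in returned no verdict.

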